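# Load the photometer's filter and hold the light shield home

## Robot

A 7-joint arm with a two-finger parallel gripper is mounted at the origin on a cart in front of the work surface, level with it; the furniture and walls round the work are solid. World frame = base frame: x ahead of the robot, y to its left, z up, the work surface at z = 0. Lengths are in m, angles in rad, forces in N, time in s.
With the tool pointing down it reaches from about 0.425 to 0.975 m from the base axis. Payload 16.7 kg.
Tool frame: the origin (TCP) lies on the centre line of the jaws, within the pads' length; the fingertips stand r.nose_length ahead of it and the grasp point (between the pads) lies 2 mm behind it (r.nose_length is the distance from the TCP to the fingertips, in m); z points along the fingers, x is the direction in which the jaws open and shut, and the axes are right-handed (so a half turn about z gives the same grasp; the last joint's range is limited). The gripper opens to 85 mm and grips with 20 to 120 N. Pads are 22 mm wide; open, the fingers measure 114 mm over their backs; the gripper's body (76 mm by 85 mm) begins 54 mm behind the grasp point. The pads swing forward as they close: fully open they stand 13 mm farther back than shut.
Start: joints at [-1.401, 0.426, 0.074, 1.606, -0.034, 1.111, -0.067], TCP at [0.212, 0.641, 0.248] pointing down, gripper open.
Joint ranges: [-2.85, 2.85], [-0.5, 2.14], [-1.23, 1.37], [0.21, 2.46], [-1.02, 4.16], [0.16, 2.05], [-2.73, 2.73]. Speed limits (rad/s): [1.89, 1.89, 2.39, 2.39, 3.01, 3.01, 3.01].

## Interface

Orientations are given as a unit quaternion [w, x, y, z].
In Python, from workcell import r, grab_frame, get_calibration, workorder gives the robot as it stands.
- The arm moves only by the tool send_rows, never from a script. Its argument "series" is a list of rows, each an object with "hand": the finger opening in cm, from 0 to 8.54; "translation": the shift along the world's x, y, z in cm, a list of three; "rot": the turn, a rotation vector about the world's x, y, z in degrees, a list of three. In form: [{"hand": hand, "translation": [tx, ty, tz], "rot": [ax, ay, az]}, ...]. A call has 1 to 8 rows; each row shifts and turns the commanded pose from where the row before left it; what a row does not reach is not made up. A row lasts 1/8 s, in which the tool goes at most 62.5 mm and 10.7 degrees, less where a joint would pass 70% of its speed; a pose out of reach is approached as far as the arm can. A call is refused whole if a number of a shift passes 6.25 or a number of a turn 10.7, either way. A call with a gripper value outside its range is refused whole. The fingers move at their own pace and stop on an object; "force" is the grip in N (left out, the last holds). Time passes only in rows, so rows that do not move let the fingers close. It gives the time, the measured TCP pose, the force and the opening at its end, in the units of the state.
- r.state(): the state, without advancing time (a new reading comes with each control period).
- grab_frame(name): name is "scene" or "top" or "wrist"; returns the picture (400x640x3 uint8, red, green, blue); there is no depth.
- get_calibration(name): a dict with "camera_matrix" (3x3 intrinsics, pixels), "k1" (the pictures are not rectified: a ray, as slopes to the right and down, at radius r is drawn at 1 + k1 r^2 times it, then the intrinsics apply), "rvec" (rotation vector, rad) and "tvec" (3), from world to camera coordinates, as OpenCV has them. Camera axes: x right, y down, z forward; pixel columns grow to the right and rows downward; lengths in m; the calibration is good to about 2 mm. A picture is of the moment at which its call begins: read the wrist's pose just before it. get_calibration takes no time and is no camera call; for the wrist camera it gives the pose at the moment of the call.
- workorder.hand_in(): hands the job in, once; it reports no verdict.
The state is a dict: "t": time; "joint_pos": joint angles; "qd": joint speeds; "joint_efforts": joint torques, N m; "ee_pos": TCP position; "tcp_rot": TCP orientation; "wrist_force": force on the tool from outside, world axes, zero at the start; "wrist_torque": the same for the moment, N m; "opening": opening from 0.0 (shut) to 1.0 (fully open).
Only numpy, scipy, OpenCV 4.12 (cv2) and the standard library are available. Lean on these libraries where they do the work, as an engineer would, in place of code of your own. Each camera call takes 0.05 s, during which the arm holds its last target.

## Task

Get the photometer ready for a reading. First take the filter slide with the round window out of the stand and slide it edgewise all the way down into the slot on top of the photometer, leaving the plain slide in its place and the glassware around undisturbed. Then turn the knurled light-shield collar on the sample well clockwise until the hidden keyways inside it drop over the pins, push it fully down against the sprung interlock ring, and finish while still holding it pushed home, because the lamp lights only as long as it is held.

Things in the scene. Friction and masses are not known exactly. Their poses are not given: they have to be found in the camera images.
- photometer: Bench filter photometer, white with grey side cheeks, fixed, 183 (x) x 192 (y) mm; flat deck 64 mm above the bench, sloping panel with display and keys toward -x. Origin on the bench under the housing; in its frame the sample well's axis is at x +25, y -42 mm (right), the filter slot's centre at x +25, y +50 mm (left). Upright, turned a little about z.
- slot_floor (a point): Centre of the floor of the filter slot, 50 mm below the photometer's deck (14 mm above the bench). The slot is 42.4 mm long along the photometer's x and 7.4 mm wide along its y, with straight walls, open at the top. Axes parallel to the photometer's.
- filter_slide: Slide to use: upright dark steel plate 5 mm thick (its x), 40 wide (y), 70 tall, with a round ringed pale window 27 mm across, centred 40 mm up; on top a ribbed tab 10 mm thick (x), 28 wide, from 70 to 92 mm. The lowest 6 mm is stepped in to 3 x 36 mm. Origin at the centre of the lower edge, z up; 50-85 g. Stands in either slot of the stand; either face may point either way in the photometer.
- blank_slide: The plain (dark) slide, same size, axes and tab but without a window, in the other slot of the stand; it stays there.
- filter_stand: Fixed black block 50 (x) x 124 (y) x 34 mm; two slots side by side at y +30 and -30 mm, each 7.4 mm (x) by 42.4 mm (y), 22 mm deep, so that a slide's lower edge is 12 mm above the bench. Origin at the centre of its underside.
- collar: Light-shield collar, loose on the sample tube: closed aluminium knurled head 56 mm in diameter, 36 to 54 mm above its origin; plain skirt below, 52 mm in diameter. Origin on its axis at the lower rim, z up; 110-180 g. In the bore three hidden axial keyways 10 mm wide, along the collar's x axis and 120 deg either side. At the start the rim rests on three pins, 16 mm above the deck.
- collar_grip (a point): On the collar's axis, 45 mm above its origin: mid-height of the knurled head. Keyways and pins meet after a clockwise turn (from above) of 0.4 to 1.3 rad from the start; the pins (6 mm thick) pass within about 0.1 rad either way. The collar then goes down 10 mm freely until its rim meets the sprung ring, 6 mm above the deck, and 6 mm more against the spring; keyed, it cannot turn
- well_seat (a point): Centre of the sample well at deck height, 64 mm above the bench: the collar's origin lies here when it is home. A fixed tube 32 mm in diameter and 34 mm high stands here inside the collar (1.5 mm play all round) and carries the three pins, 120 deg apart, half hidden under the rim; which way they point is not reported.
- interlock (a joint): Travel of the sprung interlock ring round the well, in m: 0 = up (6 mm above the deck), 0.006 = pressed level with the deck by the collar's rim. The spring takes about 5 N to start and 9 N at 0.006, and lifts the collar again when it is let go.
- beaker: 100 ml glass beaker, 56 x 63 x 70 mm, bystander; origin at the centre of its underside.
- media_bottle: 100 ml clear bottle with screw cap, 54 mm diameter, 104 mm tall, bystander; origin at the centre of its underside.
- vial_bottle: Small brown bottle with tall screw cap, 39 mm diameter, 92 mm tall, bystander; origin at the centre of its underside.
Mind the look-alikes: they are no part of the job. Leave any purple look-alike of the collar alone.

How it is judged:
On the way, in this order (a step that is already met when the one before it is completed fails the run):
1. the filter slide stands fully down in the photometer's slot (z of filter_slide in the frame of slot_floor below 0.004 m and horizontal distance between filter_slide and slot_floor below 0.004 m and angle between filter_slide's own z axis and vertical below 0.12 rad), for 0.2 s.
2. the collar has been turned until its keyways dropped over the pins (z of collar in the frame of well_seat below 0.009 m and horizontal distance between collar and well_seat below 0.004 m), for 0.1 s.
At the end, for the whole second after the job is handed in: Fingers hold the collar home with over 3 N: rim within 2 mm of the deck, 4 mm of the well's axis, upright, interlock ring pressed over 4.5 mm. The filter slide stands released in the photometer slot, within 4 mm of its floor's centre and height. The blank slide has moved under 10 mm (all of step 1 and z of collar in the frame of well_seat below 0.002 m and horizontal distance between collar and well_seat below 0.004 m and angle between collar's own z axis and vertical below 0.08 rad and value of joint interlock above 0.0045 m and contact force between the fingers and collar above 3 N and contact force between the fingers and filter_slide below 0.1 N and distance of blank_slide from where it was at the start of the episode below 0.01 m); the arm keeps its last pose, push and grip.
It fails at once if the blank slide is pulled out of its place (distance of blank_slide from where it was at the start of the episode above 0.015 m).
It fails at once if the glassware is disturbed (distance of any of beaker, media_bottle, vial_bottle from where it was at the start of the episode above 0.03 m).
It also fails if it takes over 61 s, if anything falls off the work surface, if the arm or the gripper's body presses on something with over 40 N, if the wrist force passes 120 N, or if a joint passes its speed limit or range.

## Working session

There is one attempt and no reset: what is moved stays moved. The work goes in short steps, Python scripts to look and compute and a tool call to move; the robot and the scene stay as the last step left them, time stands still between calls to the robot, and variables do not carry over. Pictures are saved under pics/ and viewed, and the job is handed in when it is done.

Besides the shell and the picture viewer there is one more tool, called after "Call:" by a JSON object that holds its "op" and its "data". send_rows: Moves the arm, as the interface text tells. Its arguments: {"type":"object","properties":{"series":{"type":"array","items":{"type":"object","properties":{"hand":{"type":"number"},"translation":{"type":"array","items":{"type":"number"}},"rot":{"type":"array","items":{"type":"number"}}}}},"force":{"type":"number"}},"required":["series"]}

```bash
ls; mkdir -p pics
python3 - <<'E'
from workcell import r, grab_frame, get_calibration
import cv2
s=r.state(); print(s, r.nose_length)
for n in("scene","top","wrist"):
    c=get_calibration(n); print(n,c)
    cv2.imwrite(f"pics/{n}0.png",grab_frame(n)[:,:,::-1])
E
```

```text
pics
{'t': 0.0, 'joint_pos': array([-1.40152494,  0.42675878,  0.07384203,  1.6066111 , -0.03411914,
        1.11076995, -0.06712047]), 'qd': array([-1.23491121e-04,  7.60681127e-04, -7.93938210e-04, -9.04536626e-04,
        6.34752027e-05, -3.25086996e-04, -8.63308958e-04]), 'joint_efforts': array([-1.77612419e-03, -9.49838519e+01,  3.75968993e+00, -4.63519478e+01,
        1.92312134e-02,  1.00022630e-02, -5.23505139e-05]), 'ee_pos': array([0.21144123, 0.6406282 , 0.24759063]), 'tcp_rot': array([ 4.07767950e-04,  8.10385582e-01,  5.85896573e-01, -4.98448031e-04]), 'wrist_force': array([ 0.19936257, -0.15689284,  0.24098428]), 'wrist_torque': array([ 0.03939357,  0.02074051, -0.00518   ]), 'opening': 0.9985340047438113} 0.017
scene {'camera_matrix': array([[456.33101968,   0.        , 328.69891165],
       [  0.        , 456.33101968, 208.09308335],
       [  0.        ,   0.        ,   1.        ]]), 'k1': -0.11595055972631423, 'rvec': array([ 1.27332863, -2.19344758,  1.02693767]), 'tvec': array([0.29576305, 0.35664712, 1.0502524 ])}
top {'camera_matrix': array([[437.34433676,   0.        , 316.64990599],
       [  0.        , 437.34433676, 197.21951316],
       [  0.        ,   0.        ,   1.        ]]), 'k1': -0.10606412176165025, 'rvec': array([ 2.15056484, -2.15829153,  0.13648885]), 'tvec': array([0.03378558, 0.56950455, 1.40401985])}
wrist {'camera_matrix': array([[302.42857488,   0.        , 323.54191597],
       [  0.        , 302.42857488, 200.15473731],
       [  0.        ,   0.        ,   1.        ]]), 'k1': -0.05963037831659523, 'rvec': array([-2.3342469 , -1.68654635, -0.26214145]), 'tvec': array([-0.6763192 , -0.03807498,  0.38006958])}
```

View pics/scene0.png

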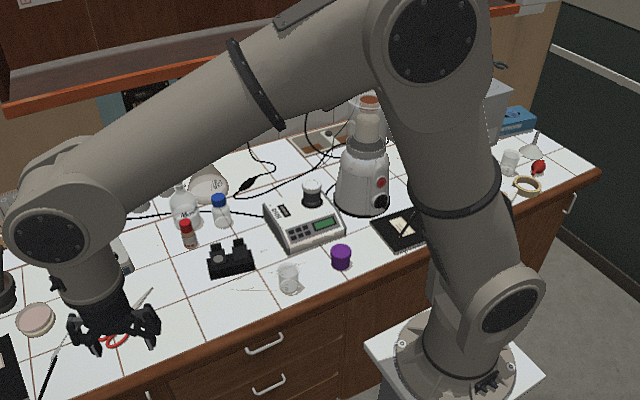

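View pics/top0.png

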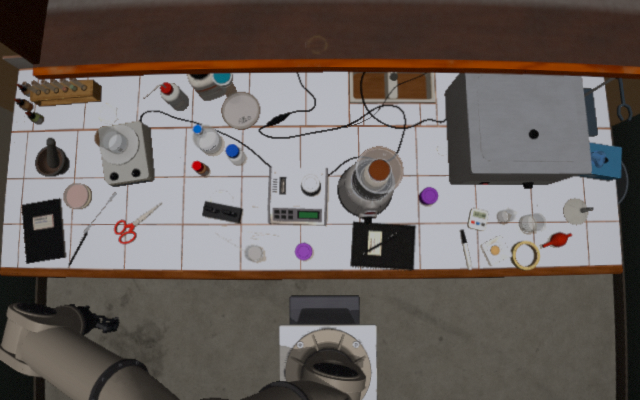

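View pics/wrist0.png

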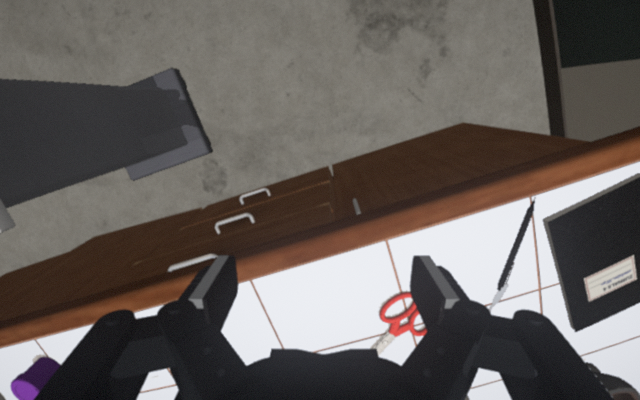

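```bash
cat > h.py <<'E'
import numpy as np, cv2
def ray(c,u,v):
    K=c['camera_matrix'];d=np.array([(u-K[0,2])/K[0,0],(v-K[1,2])/K[1,1]])
    x=d.copy()
    for _ in range(20): x=d/(1+c['k1']*(x@x))
    R=cv2.Rodrigues(np.array(c['rvec'],float))[0]
    return -R.T@c['tvec'], R.T@np.array([x[0],x[1],1.])
def onz(c,u,v,z):
    o,d=ray(c,u,v); return o+d*(z-o[2])/d[2]
def two(c1,p1,c2,p2):
    o1,d1=ray(c1,*p1);o2,d2=ray(c2,*p2)
    A=np.c_[d1,-d2];t=np.linalg.lstsq(A,o2-o1,rcond=None)[0]
    a=o1+d1*t[0];b=o2+d2*t[1];return (a+b)/2,np.linalg.norm(a-b)
def proj(c,P):
    R=cv2.Rodrigues(np.array(c['rvec'],float))[0];p=R@np.array(P,float)+c['tvec']
    x=p[:2]/p[2];x=x*(1+c['k1']*(x@x));K=c['camera_matrix'];return K[:2,:2]@x+K[:2,2]
E
python3 - <<'E'
import cv2
t=cv2.imread('pics/top0.png');s=cv2.imread('pics/scene0.png')
cv2.imwrite('pics/tc.png',cv2.resize(t[155:270,190:350],None,fx=5,fy=5,interpolation=2))
cv2.imwrite('pics/sc.png',cv2.resize(s[170:300,170:370],None,fx=4,fy=4,interpolation=2))
E
```

```text
(no output)
```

View pics/tc.png

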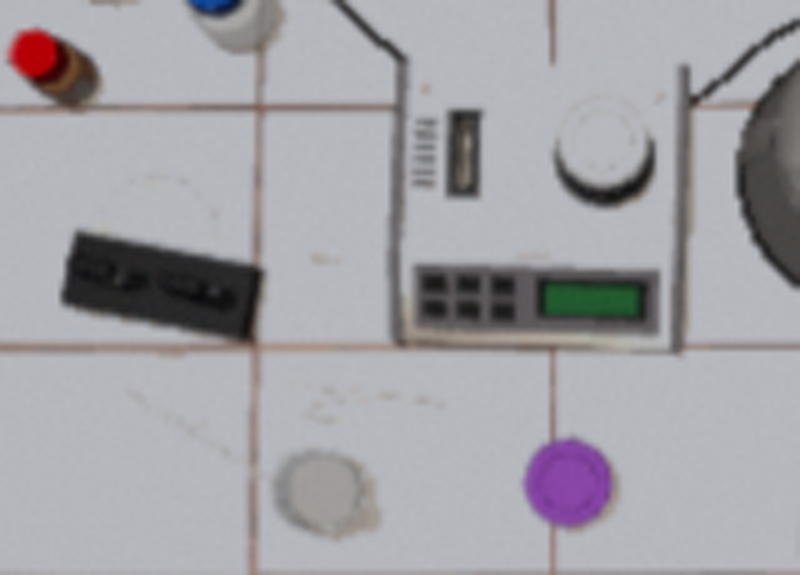

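View pics/sc.png

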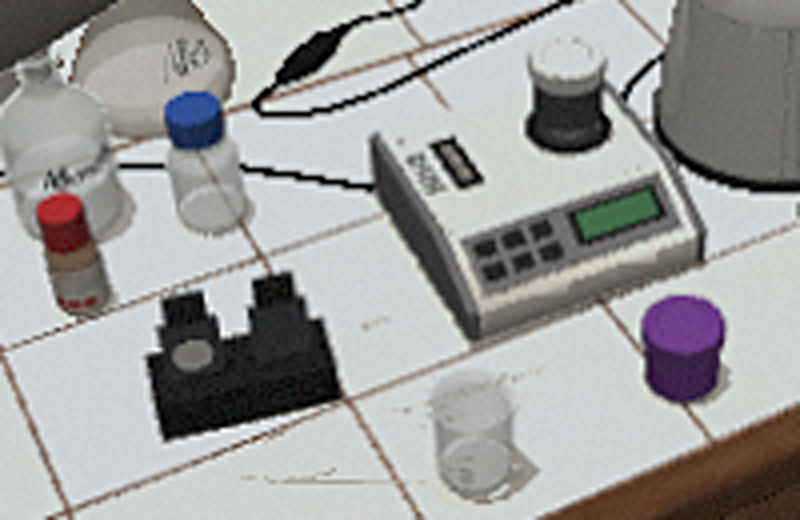

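Run:
```python
from h import *
from workcell import get_calibration, r
c=get_calibration('top');s=get_calibration('scene')
f=lambda u,v,z:onz(c,(u+.5)/5-.5+190,(v+.5)/5-.5+155,z).round(4)
print('stand corners',[f(*p,.034) for p in((78,232),(262,268),(250,340),(65,303))])
print('tabs',f(110,272,.104),f(198,292,.104))
print('slot',[f(*p,.064) for p in((449,110),(480,110),(480,195),(447,195))])
print('collar top',f(604,140,.134)); print('beaker',f(322,488,.07),'purple',f(568,482,.05),'vial',f(36,55,.092))
w=get_calibration('wrist');R=cv2.Rodrigues(w['rvec'])[0];o=-R.T@w['tvec']
print('wristcam',o,'axis',R[2],'tcp',r.state()['ee_pos'])
```

```text
stand corners [array([0.5587, 0.4019, 0.034 ]), array([0.5343, 0.2783, 0.034 ]), array([0.4867, 0.2854, 0.034 ]), array([0.5114, 0.4093, 0.034 ])]
tabs [0.5248 0.3625 0.104 ] [0.512  0.3063 0.104 ]
slot [array([0.6342, 0.1527, 0.064 ]), array([0.6341, 0.1325, 0.064 ]), array([0.5783, 0.1322, 0.064 ]), array([0.5784, 0.1535, 0.064 ])]
collar top [0.6026 0.0507 0.134 ]
beaker [0.3898 0.2314 0.07  ] purple [0.3936 0.0756 0.05  ] vial [0.6668 0.4179 0.092 ]
wristcam [0.13726723 0.66704949 0.37366562] axis [ 0.28835957 -0.09537474 -0.95276042] tcp [0.21146038 0.64069646 0.24779117]
```

Call:
{"op": "send_rows", "data": {"series": [{"hand": 8.54,"translation": [3.9,-3.4,0.5],"rot": [0,0,-10.3]},{"hand": 8.54,"translation": [3.9,-3.4,0.5],"rot": [0,0,-10.3]},{"hand": 8.54,"translation": [3.9,-3.4,0.5],"rot": [0,0,-10.3]},{"hand": 8.54,"translation": [3.9,-3.4,0.5],"rot": [0,0,-10.3]},{"hand": 8.54,"translation": [3.9,-3.4,0.5],"rot": [0,0,-10.3]},{"hand": 8.54,"translation": [3.9,-3.4,0.5],"rot": [0,0,-10.3]},{"hand": 8.54,"translation": [3.9,-3.4,0.5],"rot": [0,0,-10.3]},{"hand": 8.54,"translation": [3.9,-3.4,0.5],"rot": [0,0,-10.3]}]}}

```text
t: 1.15
ee_pos: [0.5245, 0.3677, 0.2884]
tcp_rot: [-0.0, 0.995, -0.096, -0.0]
wrist_force: [0.4, 1.4, 0.2]
opening: 1.002
```

Call:
{"op": "send_rows", "data": {"series": [{"hand": 8.54,"translation": [0,0,0],"rot": [0,0,0]},{"hand": 8.54,"translation": [0,0,0],"rot": [0,0,0]}]}}

```text
t: 1.4
ee_pos: [0.5233, 0.3691, 0.288]
tcp_rot: [0.0, 0.996, -0.093, -0.0]
wrist_force: [-0.9, -0.5, -0.6]
opening: 1.003
```

```bash
cat > snap.py <<'E'
import sys,pickle,cv2
from workcell import r, grab_frame, get_calibration
cam,name=sys.argv[1:3]
st=r.state();c=get_calibration(cam);im=grab_frame(cam)
cv2.imwrite(f'pics/{name}.png',im[:,:,::-1]);pickle.dump((st,c),open(f'pics/{name}.pkl','wb'))
import numpy as np
q=st['tcp_rot'];from scipy.spatial.transform import Rotation as Q
R=Q.from_quat(np.r_[q[1:],q[0]]).as_matrix()
print('t',round(st['t'],2),'pos',st['ee_pos'].round(4),'yaw x',np.degrees(np.arctan2(R[1,0],R[0,0])).round(2),'z',R[:,2].round(4),'F',st['wrist_force'].round(2),'T',st['wrist_torque'].round(2),'open',round(st['opening'],3),'j',st['joint_pos'].round(2))
E
python3 snap.py wrist w1
```

```text
t 1.4 pos [0.5233 0.3691 0.288 ] yaw x -10.63 z [-6.e-04 -1.e-04 -1.e+00] F [-0.92 -0.52 -0.57] T [-0.02  0.    0.02] open 1.003 j [-1.08  0.36  0.49  1.66 -0.18  1.16 -0.74]
```

View pics/w1.png

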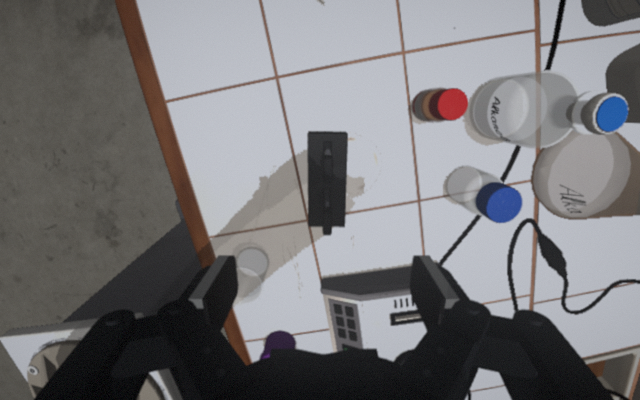

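Run:
```python
import cv2,numpy as np
t=cv2.imread('pics/w1.png')
a=t[120:245,285:370].astype(float)
a=np.clip(255*(a/255)**.45,0,255).astype('uint8')
cv2.imwrite('pics/w1c.png',cv2.resize(a,None,fx=4.8,fy=4.8,interpolation=2))
b=np.clip(255*(t[240:360,300:450]/255.)**.6,0,255).astype('uint8')
cv2.imwrite('pics/w1d.png',cv2.resize(b,None,fx=5,fy=5,interpolation=2))
```

```text
(no output)
```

View pics/w1c.png

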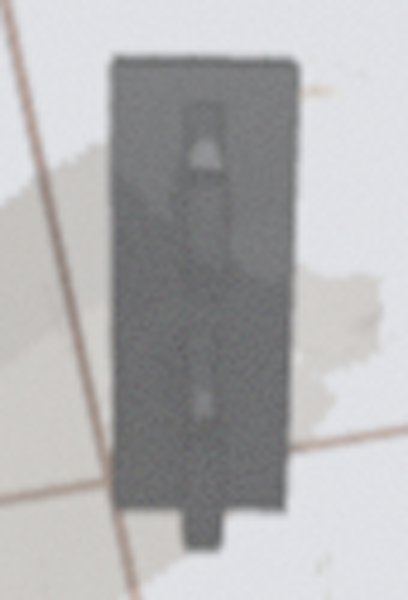

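View pics/w1d.png

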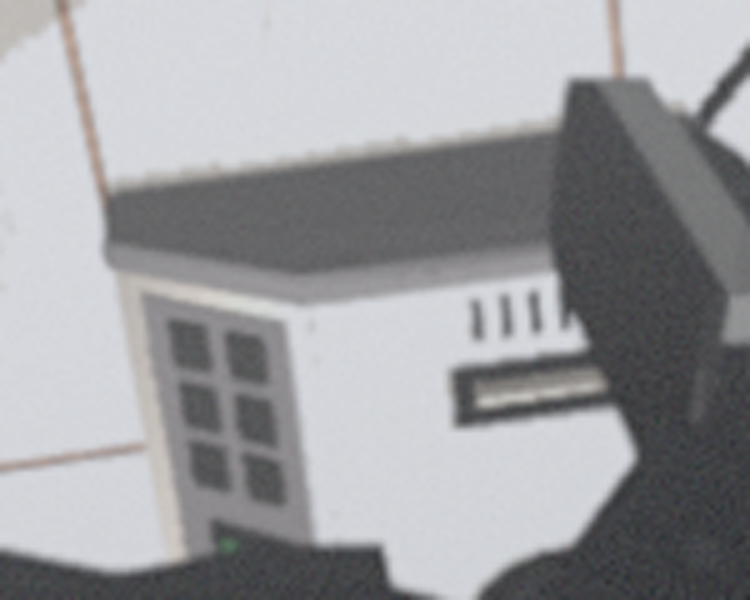

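Run:
```python
import pickle
from h import *
st,c=pickle.load(open('pics/w1.pkl','rb'))
f=lambda u,v,z:onz(c,(u+.5)/4.8-.5+285,(v+.5)/4.8-.5+120,z).round(4)
for z in(.034,): print([f(*p,z) for p in((113,68),(298,68),(285,510),(114,510))])
print('blank tab far end',f(183,549,.104),f(221,549,.104))
a=np.radians(-11.2);ex=np.array([np.cos(a),np.sin(a)]);ey=np.array([-ex[1],ex[0]])
C=np.array([.5228,.3437])
def p(x,y,z):
    q=C+x*ex+y*ey; u=proj(c,[*q,z]); return ((u-[285,120]+.5)*4.8-.5).round(0)
for y in(30,-30):
  for dy in(14,-14):
    print(y,dy,[p(dx/1e3,(y+dy)/1e3,.104) for dx in(-5,5)])
  print('slot',p(0,(y+21.2)/1e3,.034),p(0,(y-21.2)/1e3,.034), 'shoulder',p(0,(y+20)/1e3,.082))
```

```text
[array([0.5118, 0.4168, 0.034 ]), array([0.5586, 0.408 , 0.034 ]), array([0.5351, 0.2876, 0.034 ]), array([0.4876, 0.2965, 0.034 ])]
blank tab far end [0.5106 0.3118 0.104 ] [0.5193 0.3102 0.104 ]
30 14 [array([190., 219.]), array([236., 220.])]
30 -14 [array([188., 344.]), array([233., 344.])]
slot [209. 140.] [207. 298.] shoulder [212. 175.]
-30 14 [array([187., 478.]), array([231., 479.])]
-30 -14 [array([186., 589.]), array([228., 590.])]
slot [206. 360.] [204. 505.] shoulder [208. 422.]
```

```bash
python3 - <<'E'
import pickle
from h import *
from workcell import get_calibration,r
s=get_calibration('scene');t=get_calibration('top');st,w=pickle.load(open('pics/w1.pkl','rb'))
a=np.radians(-11.0);ex=np.array([np.cos(a),np.sin(a)]);ey=np.array([-ex[1],ex[0]])
for C in ([.5228,.3437],[.5233,.3522]):
  C=np.array(C)
  g=lambda x,y,z:[*(C+x/1e3*ex+y/1e3*ey),z/1e3]
  for cn,c,o,k in(('scene',s,(170,170),4),('top',t,(190,155),5)):
    print(cn,[((proj(c,g(*p))-o+.5)*k-.5).round(0) for p in((25,62,34),(25,-62,34),(-25,-62,34),(-25,62,34),(0,30,104),(0,-30,104),(-2.5,30,52))])
E
python3 snap.py scene s1; python3 snap.py top t1
```

```text
scene [array([153., 357.]), array([330., 317.]), array([346., 368.]), array([163., 410.]), array([190., 299.]), array([281., 279.]), array([202., 357.])]
top [array([ 81., 231.]), array([262., 266.]), array([247., 340.]), array([ 65., 305.]), array([ 94., 266.]), array([186., 284.]), array([112., 278.])]
scene [array([141., 361.]), array([319., 321.]), array([334., 372.]), array([151., 414.]), array([178., 303.]), array([269., 283.]), array([190., 361.])]
top [array([ 69., 231.]), array([250., 265.]), array([234., 340.]), array([ 52., 304.]), array([ 80., 265.]), array([172., 283.]), array([ 99., 277.])]
t 1.45 pos [0.5228 0.3697 0.2879] yaw x -10.56 z [-8.e-04 -0.e+00 -1.e+00] F [-0.06  0.37 -0.47] T [-0.03  0.07 -0.02] open 1.002 j [-1.09  0.36  0.49  1.66 -0.18  1.16 -0.74]
t 1.5 pos [0.5227 0.3699 0.288 ] yaw x -10.54 z [-7.e-04  0.e+00 -1.e+00] F [-1.02 -0.28  0.26] T [ 0.06  0.01 -0.01] open 1.001 j [-1.09  0.36  0.49  1.66 -0.18  1.16 -0.74]
```

View pics/s1.png

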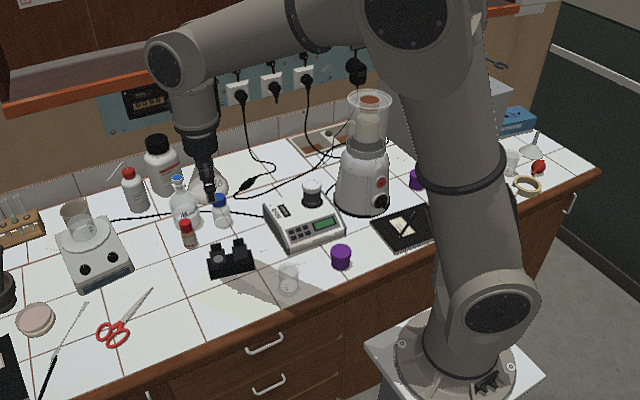

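View pics/t1.png

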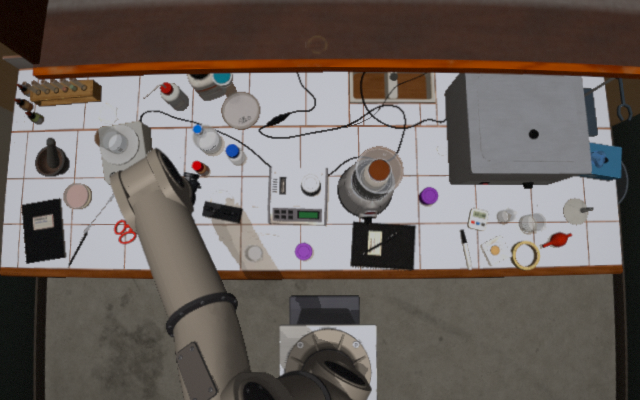

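Run:
```python
import pickle
from h import *
from scipy.spatial.transform import Rotation as Q
st,c=pickle.load(open('pics/w1.pkl','rb'))
q=st['tcp_rot'];R=Q.from_quat(np.r_[q[1:],q[0]]).as_matrix()
for z in(.017,.004):
  for x in(-.0425,.0425):
    print(z,x,[proj(c,st['ee_pos']+R@[x,y,z]).round(1) for y in(-.011,.011)])
Rc=cv2.Rodrigues(c['rvec'])[0];o=-Rc.T@c['tvec'];print('cam in tool',R.T@(o-st['ee_pos']),'axis',R.T@Rc[2], 'camx',R.T@Rc[0])
im=cv2.imread('pics/w1.png')[240:400,150:500];im=np.clip(255*(im/255.)**.5,0,255).astype('uint8')
cv2.imwrite('pics/w1f.png',cv2.resize(im,None,fx=2.2,fy=2.2,interpolation=2))
```

```text
0.017 -0.0425 [array([243.4, 242.5]), array([246.9, 279.1])]
0.017 0.0425 [array([406.2, 242.5]), array([402.7, 279. ])]
0.004 -0.0425 [array([236.6, 254.2]), array([240.8, 293.1])]
0.004 0.0425 [array([413.1, 254.2]), array([408.9, 293.1])]
cam in tool [-0.00046691 -0.07971646 -0.12588114] axis [-0.00108716  0.30361163  0.95279525] camx [9.99999346e-01 6.68973153e-04 9.27849422e-04]
```

View pics/w1f.png

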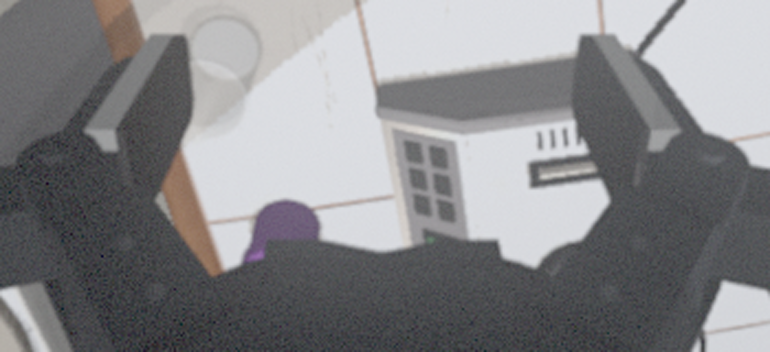

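Call:
{"op": "send_rows", "data": {"series": [{"hand": 8.54,"translation": [0.2,0.4,-4.1],"rot": [0,0,-0.6]},{"hand": 8.54,"translation": [0.2,0.4,-4.1],"rot": [0,0,0]},{"hand": 5.0,"translation": [0.2,0.4,-4.1],"rot": [0,0,0]},{"hand": 5.0,"translation": [0,0,0],"rot": [0,0,0]},{"hand": 5.0,"translation": [0,0,0],"rot": [0,0,0]}]}}

```text
t: 2.17
ee_pos: [0.5299, 0.3814, 0.1668]
tcp_rot: [-0.0, 0.995, -0.098, 0.0]
wrist_force: [0.1, 0.7, 1.1]
opening: 0.586
```

```bash
python3 snap.py wrist w2
python3 - <<'E'
import cv2,numpy as np
a=cv2.imread('pics/w2.png')[100:400,160:480]
a=np.clip(255*(a/255.)**.45,0,255).astype('uint8')
cv2.imwrite('pics/w2c.png',cv2.resize(a,None,fx=2,fy=2,interpolation=2))
E
```

```text
t 2.17 pos [0.5299 0.3814 0.1668] yaw x -11.24 z [ 9.e-04  8.e-04 -1.e+00] F [0.05 0.67 1.08] T [-0.01 -0.07 -0.05] open 0.586 j [-1.05  0.5   0.45  1.75 -0.26  0.95 -0.7 ]
```

View pics/w2c.png

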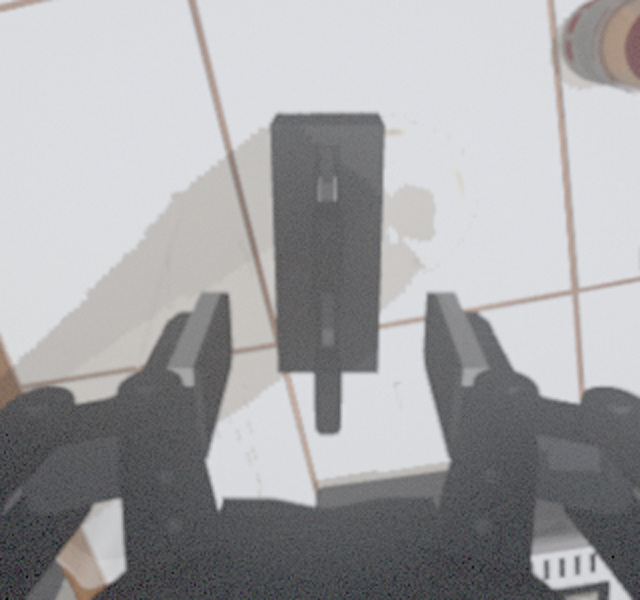

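Run:
```python
import cv2,numpy as np,pickle
from h import *
a=cv2.imread('pics/w2.png')[150:325,285:360].astype(float)
a=cv2.GaussianBlur(a,(0,0),.7)
a=np.clip((a-15)*4.5,0,255).astype('uint8')
cv2.imwrite('pics/w2d.png',cv2.resize(a,None,fx=3.4*1,fy=3.4,interpolation=2))
st,c=pickle.load(open('pics/w2.pkl','rb'))
g=lambda u,v,z:onz(c,(u+.5)/2-.5+160,(v+.5)/2-.5+100,z).round(4)
print('stand near corners',g(272,122,.034),g(384,122,.034),g(278,372,.034),g(378,372,.034))
print('blank tab end',g(317,433,.104),g(340,433,.104))
a=np.radians(-11.2);ex=np.array([np.cos(a),np.sin(a)]);ey=np.array([-ex[1],ex[0]])
C=np.array([.5233,.3530])
def p(x,y,z):
    q=C+x*ex+y*ey; u=proj(c,[*q,z]); return ((u-[285,150]+.5)*3.4-.5).round(0)
for y in(30,-30):
  for dy in(14,-14):
    print(y,dy,[p(dx/1e3,(y+dy)/1e3,.104) for dx in(-5,5)])
  print('slot',p(0,(y+21.2)/1e3,.034),p(0,(y-21.2)/1e3,.034), 'shoulder',p(0,(y+20)/1e3,.082))
```

```text
stand near corners [0.5122 0.4187 0.034 ] [0.5596 0.4093 0.034 ] [0.4872 0.2965 0.034 ] [0.5358 0.2868 0.034 ]
blank tab end [0.5112 0.3116 0.104 ] [0.5197 0.3099 0.104 ]
30 14 [array([105., 195.]), array([157., 195.])]
30 -14 [array([106., 326.]), array([156., 326.])]
slot [131.  80.] [131. 235.] shoulder [131. 135.]
-30 14 [array([108., 462.]), array([155., 462.])]
-30 -14 [array([109., 570.]), array([154., 570.])]
slot [132. 295.] [132. 429.] shoulder [131. 386.]
```

View pics/w2d.png

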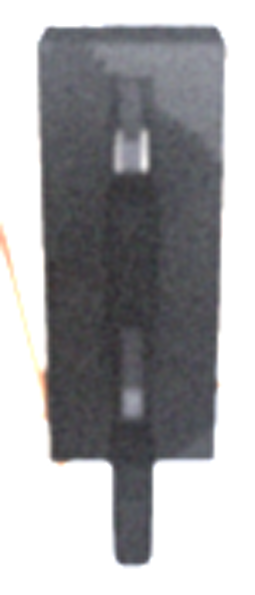

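Call:
{"op": "send_rows", "data": {"series": [{"hand": 5.0,"translation": [0,0.15,-3.6],"rot": [0,0,0]},{"hand": 5.0,"translation": [0,0,-3.6],"rot": [0,0,0]},{"hand": 5.0,"translation": [0,0,0],"rot": [0,0,0]},{"hand": 5.0,"translation": [0,0,0],"rot": [0,0,0]}]}}

```text
t: 2.72
ee_pos: [0.5306, 0.383, 0.0956]
tcp_rot: [-0.001, 0.995, -0.098, 0.001]
wrist_force: [-0.0, 0.4, 0.6]
opening: 0.585
```

```bash
python3 snap.py wrist w3
python3 - <<'E'
import cv2,numpy as np
a=cv2.imread('pics/w3.png')[180:400,210:430]
a=np.clip(255*(a/255.)**.45,0,255).astype('uint8')
cv2.imwrite('pics/w3c.png',cv2.resize(a,None,fx=2.7,fy=2.7,interpolation=2))
E
```

```text
t 2.73 pos [0.5306 0.383  0.0956] yaw x -11.28 z [ 0.0018  0.0017 -1.    ] F [-0.05  0.38  0.6 ] T [-0.02 -0.01 -0.04] open 0.585 j [-1.02  0.59  0.41  1.79 -0.3   0.82 -0.66]
```

View pics/w3c.png

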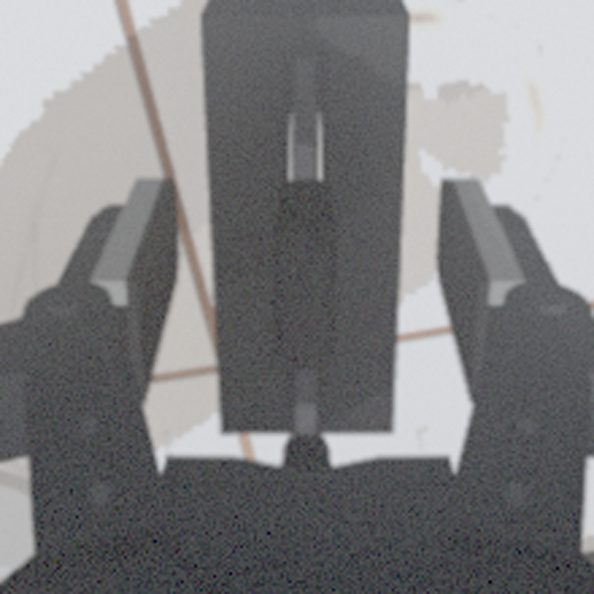

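The windowed slide is the +y one: the pale disc was at scene (218,258), and the plain slide is at (240,245). The tab is centred between the fingers, so I'm closing the gripper.

Call:
{"op": "send_rows", "data": {"force": 50, "series": [{"hand": 0.5,"translation": [0,0,0],"rot": [0,0,0]},{"hand": 0.5,"translation": [0,0,0],"rot": [0,0,0]},{"hand": 0.5,"translation": [0,0,0],"rot": [0,0,0]},{"hand": 0.5,"translation": [0,0,0],"rot": [0,0,0]},{"hand": 0.5,"translation": [0,0,0],"rot": [0,0,0]}]}}

```text
t: 3.4
ee_pos: [0.53, 0.3827, 0.0941]
tcp_rot: [-0.0, 0.995, -0.098, 0.0]
wrist_force: [-1.0, -1.0, 8.1]
opening: 0.106
```

```bash
python3 snap.py wrist w4
python3 - <<'E'
import cv2,numpy as np
a=cv2.imread('pics/w4.png')[180:400,210:430]
a=np.clip(255*(a/255.)**.45,0,255).astype('uint8')
cv2.imwrite('pics/w4c.png',cv2.resize(a,None,fx=2.7,fy=2.7,interpolation=2))
E
```

```text
t 3.4 pos [0.53   0.3827 0.0941] yaw x -11.27 z [ 8.e-04  9.e-04 -1.e+00] F [-0.99 -1.02  8.1 ] T [-0.12  0.21 -0.05] open 0.106 j [-1.02  0.59  0.41  1.79 -0.31  0.82 -0.66]
```

View pics/w4c.png

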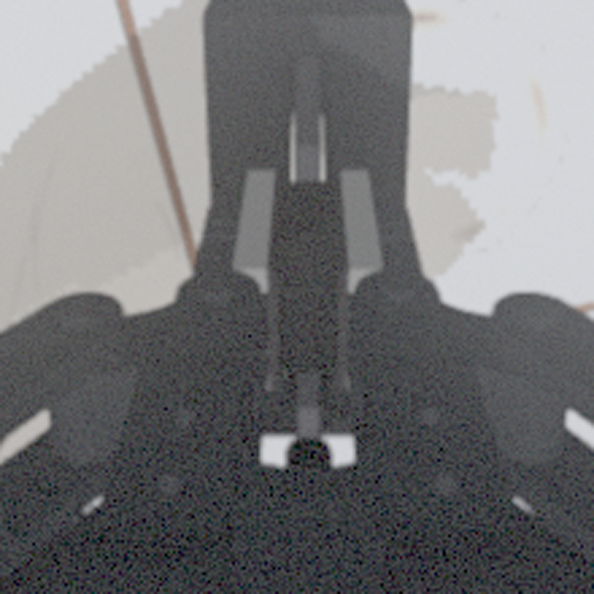

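Call:
{"op": "send_rows", "data": {"series": [{"hand": 0.5,"translation": [0,0,1.5],"rot": [0,0,0]},{"hand": 0.5,"translation": [0,0,2.5],"rot": [0,0,0]},{"hand": 0.5,"translation": [0,0,4],"rot": [0,0,0]},{"hand": 0.5,"translation": [0,0,4],"rot": [0,0,0]},{"hand": 0.5,"translation": [0,0,0],"rot": [0,0,0]},{"hand": 0.5,"translation": [0,0,0],"rot": [0,0,0]}]}}

```text
t: 4.2
ee_pos: [0.5293, 0.3824, 0.2136]
tcp_rot: [-0.0, 0.995, -0.098, -0.0]
wrist_force: [0.0, -0.9, -0.2]
opening: 0.107
```

```bash
python3 snap.py wrist w5
python3 - <<'E'
import cv2,numpy as np
a=cv2.imread('pics/w5.png')[150:400,190:450]
a=np.clip(255*(a/255.)**.45,0,255).astype('uint8')
cv2.imwrite('pics/w5c.png',cv2.resize(a,None,fx=2.4,fy=2.4,interpolation=2))
E
python3 snap.py scene s5
```

```text
t 4.2 pos [0.5293 0.3824 0.2136] yaw x -11.26 z [-1.e-04  4.e-04 -1.e+00] F [ 0.01 -0.89 -0.18] T [-0.04 -0.03 -0.02] open 0.107 j [-1.07  0.45  0.47  1.71 -0.23  1.03 -0.72]
t 4.25 pos [0.5291 0.3823 0.2129] yaw x -11.26 z [-8.e-04 -4.e-04 -1.e+00] F [ 0.07 -0.36 -1.77] T [-0.   -0.08  0.09] open 0.107 j [-1.07  0.45  0.47  1.71 -0.23  1.03 -0.72]
```

View pics/w5c.png

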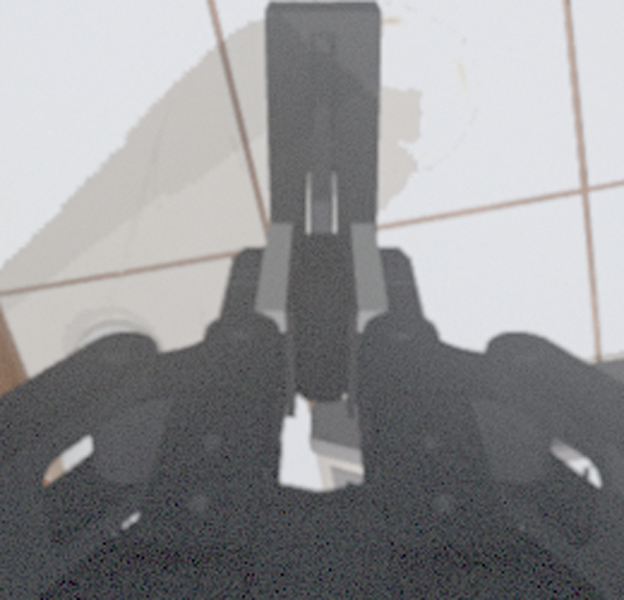

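View pics/s5.png

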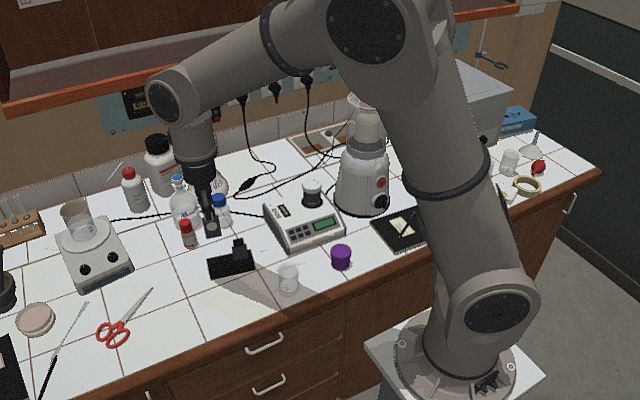

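Run:
```python
import pickle
from h import *
from scipy.spatial.transform import Rotation as Q
st,c=pickle.load(open('pics/w5.pkl','rb'))
q=st['tcp_rot'];R=Q.from_quat(np.r_[q[1:],q[0]]).as_matrix()
pp=lambda x,y,z:((proj(c,st['ee_pos']+R@(np.array([x,-y,82-z])/1e3))-[190,150]+.5)*2.4-.5).round(0)
for n,p in dict(edge=(0,20,70),body=(2.5,20,70),body2=(-2.5,20,70),tabbase=(5,14,70),tabtopnear=(5,14,92),tabtopfar=(5,-14,92),low=(0,20,6)).items(): print(n,pp(*p))
```

```text
edge [324. 194.]
body [337. 194.]
body2 [312. 194.]
tabbase [348. 220.]
tabtopnear [353. 273.]
tabtopfar [351. 401.]
low [324. 106.]
```

Call:
{"op": "send_rows", "data": {"series": [{"hand": 0.5,"translation": [0.26,-2.9,0.1],"rot": [0,0,-9.85]},{"hand": 0.5,"translation": [0.26,-2.9,0.1],"rot": [0,0,-9.85]},{"hand": 0.5,"translation": [0.26,-2.9,0.1],"rot": [0,0,-9.85]},{"hand": 0.5,"translation": [0.26,-2.9,0.1],"rot": [0,0,-9.85]},{"hand": 0.5,"translation": [0.26,-2.9,0.1],"rot": [0,0,-9.85]},{"hand": 0.5,"translation": [0.26,-2.9,0.1],"rot": [0,0,-9.85]},{"hand": 0.5,"translation": [0.26,-2.9,0.1],"rot": [0,0,-9.85]},{"hand": 0.5,"translation": [0.26,-2.9,0.1],"rot": [0,0,-9.85]}]}}

```text
t: 5.3
ee_pos: [0.55, 0.1494, 0.2207]
tcp_rot: [-0.001, -0.705, 0.71, 0.0]
wrist_force: [0.2, -0.1, -0.2]
opening: 0.106
```

Call:
{"op": "send_rows", "data": {"series": [{"hand": 0.5,"translation": [0,0,0],"rot": [0,0,0]},{"hand": 0.5,"translation": [0,0,0],"rot": [0,0,0]},{"hand": 0.5,"translation": [0,0,0],"rot": [0,0,0]}]}}

```text
t: 5.68
ee_pos: [0.5502, 0.1513, 0.221]
tcp_rot: [0.0, 0.707, -0.707, -0.0]
wrist_force: [-0.6, -0.1, -0.1]
opening: 0.108
```

```bash
python3 snap.py wrist w6
```

```text
t 5.67 pos [0.5502 0.1513 0.221 ] yaw x -89.94 z [-4.e-04 -1.e-04 -1.e+00] F [-0.59 -0.1  -0.15] T [-0.01  0.02  0.01] open 0.108 j [-1.06  0.38  0.86  1.91 -0.34  1.01 -1.61]
```

View pics/w6.png

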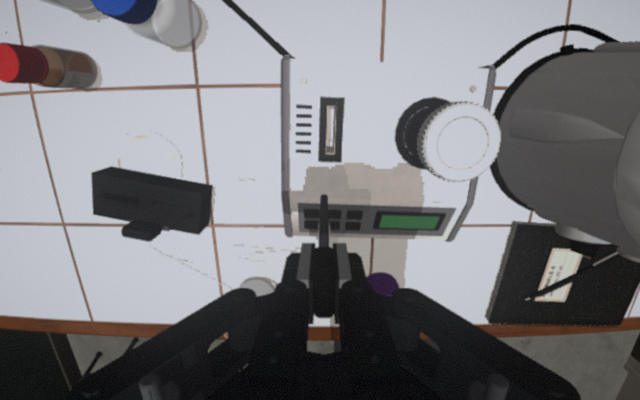

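Run:
```python
import cv2,numpy as np
a=cv2.imread('pics/w6.png')
cv2.imwrite('pics/w6s.png',cv2.resize(a[85:175,285:375],None,fx=6.6,fy=6.6,interpolation=2))
cv2.imwrite('pics/w6k.png',cv2.resize(a[85:195,385:515],None,fx=5,fy=5,interpolation=2))
```

```text
(no output)
```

View pics/w6s.png

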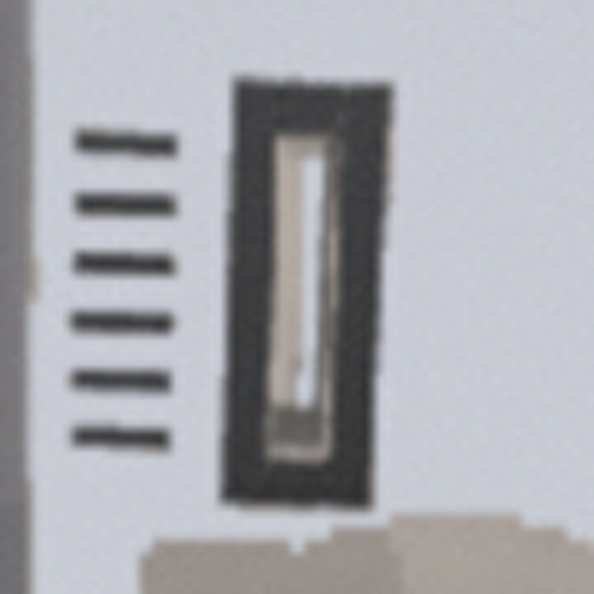

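View pics/w6k.png

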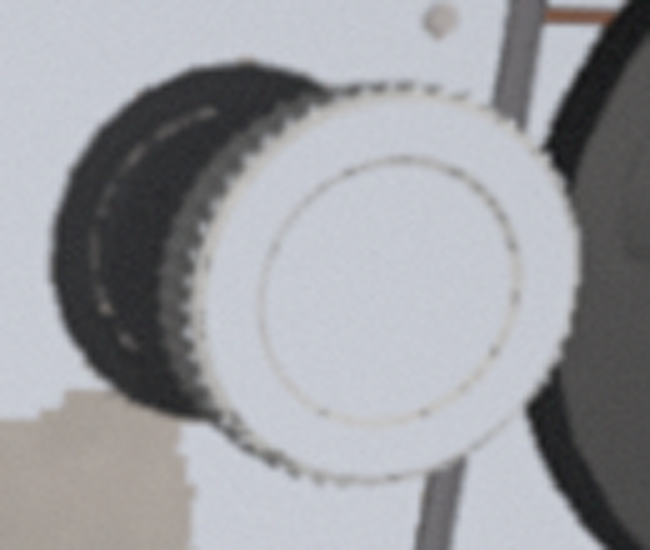

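Run:
```python
import pickle
from h import *
st,c=pickle.load(open('pics/w6.pkl','rb'))
f=lambda u,v,z:onz(c,(u+.5)/6.6-.5+285,(v+.5)/6.6-.5+85,z)[:2]
for n,P in(('bezel',((235,78),(393,84),(372,507),(222,501))),('slot',((274,134),(342,134),(331,463),(265,461)))):
  Q=np.array([f(*p,.064) for p in P]);print(n,Q.round(4).tolist(),'c',Q.mean(0).round(4))
  d=(Q[0]+Q[1]-Q[2]-Q[3])/2; e=(Q[0]+Q[3]-Q[1]-Q[2])/2;print('len',np.linalg.norm(d).round(4),np.linalg.norm(e).round(4),'yaw',np.degrees(np.arctan2(d[1],d[0])).round(2),np.degrees(np.arctan2(-e[0],e[1])).round(2))
k=lambda u,v,z:onz(c,(u+.5)/5-.5+385,(v+.5)/5-.5+85,z)[:2].round(4)
print('collar top c',k(390,282,.134),'r',np.linalg.norm(k(580,270,.134)-k(200,285,.134)))
```

```text
bezel [[0.6343, 0.1565], [0.6335, 0.1351], [0.5757, 0.137], [0.5766, 0.1585]] c [0.605  0.1468]
len 0.0578 0.0214 yaw -1.93 -2.13
slot [[0.627, 0.1512], [0.627, 0.142], [0.582, 0.143], [0.5823, 0.1524]] c [0.6046 0.1471]
len 0.0449 0.0093 yaw -1.39 -0.81
collar top c [0.6036 0.0553] r 0.054771616737138595
```

Run:
```python
import pickle
from h import *
from scipy.spatial.transform import Rotation as Q
st,c=pickle.load(open('pics/w6.pkl','rb'))
q=st['tcp_rot'];R=Q.from_quat(np.r_[q[1:],q[0]]).as_matrix()
pp=lambda x,y,z:proj(c,st['ee_pos']+R@(np.array([x,-y,82-z])/1e3)).round(1)
for n,p in dict(step0=(0,18,0),step6=(0,18,6),body6=(0,20,6),b1=(2.5,20,6),b2=(-2.5,20,6),top=(0,20,70)).items(): print(n,pp(*p))
a=cv2.imread('pics/w6.png')[185:305,270:375];a=np.clip(255*(a/255.)**.45,0,255).astype('uint8')
cv2.imwrite('pics/w6e.png',cv2.resize(a,None,fx=5,fy=5,interpolation=2))
```

```text
step0 [326.4 191.1]
step6 [326.5 193.5]
body6 [326.5 190.7]
b1 [330.1 190.7]
b2 [322.9 190.7]
top [327.6 226.5]
```

View pics/w6e.png

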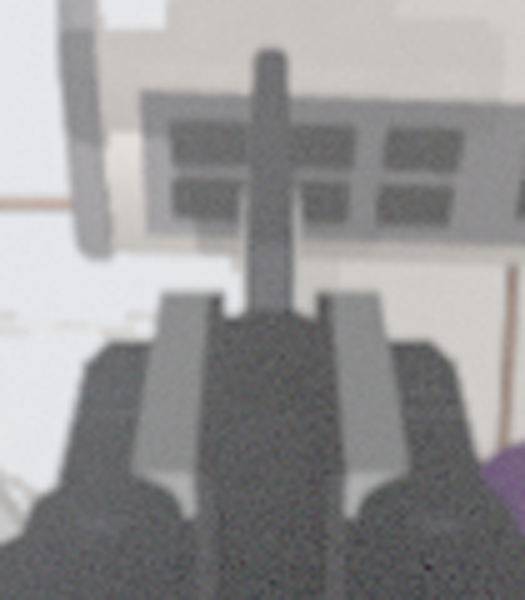

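Run:
```python
import pickle
from h import *
from scipy.spatial.transform import Rotation as Q
for n in('w1','w2','w3','w4','w5','w6'):
  st,c=pickle.load(open(f'pics/{n}.pkl','rb'))
  q=st['tcp_rot'];R=Q.from_quat(np.r_[q[1:],q[0]]).as_matrix()
  Rc=cv2.Rodrigues(c['rvec'])[0];o=-Rc.T@c['tvec'];print(n,(R.T@(o-st['ee_pos'])).round(4),(R.T@Rc[2]).round(4),(R.T@Rc[0]).round(4))
```

```text
w1 [-0.0005 -0.0797 -0.1259] [-0.0011  0.3036  0.9528] [1.e+00 7.e-04 9.e-04]
w2 [-0.0005 -0.0797 -0.1259] [-0.0011  0.3036  0.9528] [1.e+00 7.e-04 9.e-04]
w3 [-0.0005 -0.0797 -0.1259] [-0.0011  0.3036  0.9528] [1.e+00 7.e-04 9.e-04]
w4 [-0.0005 -0.0797 -0.1259] [-0.0011  0.3036  0.9528] [1.e+00 6.e-04 1.e-03]
w5 [-0.0005 -0.0797 -0.1259] [-0.0011  0.3036  0.9528] [1.e+00 6.e-04 9.e-04]
w6 [-0.0018 -0.0779 -0.1259] [-0.0014  0.3054  0.9522] [1.0e+00 6.0e-04 1.3e-03]
```

```bash
cat > chk.py <<'E'
from h import *
from workcell import r,get_calibration
from scipy.spatial.transform import Rotation as Q
for _ in range(2):
  st=r.state();c=get_calibration('wrist')
  q=st['tcp_rot'];R=Q.from_quat(np.r_[q[1:],q[0]]).as_matrix()
  Rc=cv2.Rodrigues(c['rvec'])[0];o=-Rc.T@c['tvec'];print(st['t'],st['ee_pos'].round(4),o.round(4),(R.T@(o-st['ee_pos'])).round(4),(R.T@Rc[2]).round(4))
E
python3 chk.py
```

```text
5.725 [0.5502 0.1512 0.2211] [0.6281 0.153  0.3469] [-0.0018 -0.0779 -0.1259] [-0.0014  0.3054  0.9522]
5.725 [0.5502 0.1512 0.2211] [0.6281 0.153  0.3469] [-0.0018 -0.0779 -0.1259] [-0.0014  0.3054  0.9522]
```

Call:
{"op": "send_rows", "data": {"series": [{"hand": 0.5,"translation": [2.8,-0.3,-1],"rot": [0,0,-2]},{"hand": 0.5,"translation": [2.9,-0.2,-2],"rot": [0,0,0]},{"hand": 0.5,"translation": [0,0,-3],"rot": [0,0,0]},{"hand": 0.5,"translation": [0,0,0],"rot": [0,0,0]},{"hand": 0.5,"translation": [0,0,0],"rot": [0,0,0]}]}}

```text
t: 6.35
ee_pos: [0.6075, 0.1456, 0.1622]
tcp_rot: [0.0, -0.694, 0.72, -0.0]
wrist_force: [-0.2, -0.1, 0.3]
opening: 0.106
```

```bash
python3 snap.py wrist w7; python3 snap.py wrist w7; python3 chk.py
python3 - <<'E'
import cv2,numpy as np
a=cv2.imread('pics/w7.png')[150:290,265:385];a=np.clip(255*(a/255.)**.6,0,255).astype('uint8')
cv2.imwrite('pics/w7c.png',cv2.resize(a,None,fx=4.2,fy=4.2,interpolation=2))
E
```

```text
t 6.35 pos [0.6075 0.1456 0.1622] yaw x -92.05 z [ 5.e-04  3.e-04 -1.e+00] F [-0.25 -0.08  0.3 ] T [ 0.01 -0.03 -0.03] open 0.106 j [-0.91  0.55  0.79  1.83 -0.47  0.95 -1.52]
t 6.4 pos [0.6077 0.1458 0.1625] yaw x -92.04 z [ 1.2e-03  7.0e-04 -1.0e+00] F [-0.24  0.57 -1.1 ] T [ 0.03 -0.05 -0.01] open 0.107 j [-0.91  0.55  0.79  1.83 -0.47  0.95 -1.52]
6.45 [0.6078 0.1458 0.1626] [0.6854 0.1447 0.2886] [-0.0017 -0.0778 -0.1259] [-0.0014  0.3054  0.9522]
6.45 [0.6078 0.1458 0.1626] [0.6854 0.1447 0.2886] [-0.0017 -0.0778 -0.1259] [-0.0014  0.3054  0.9522]
```

View pics/w7c.png

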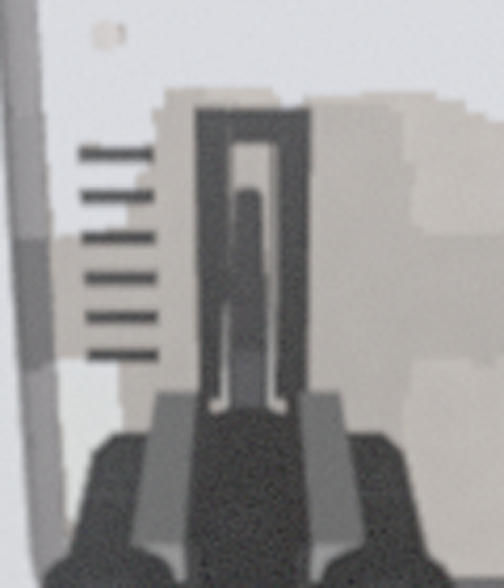

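Run:
```python
import pickle
from h import *
st,c=pickle.load(open('pics/w7.pkl','rb'))
g=lambda u,v,z:onz(c,(u+.5)/4.2-.5+265,(v+.5)/4.2-.5+150,z)[:2].round(4)
print('slide end body',g(248,188,.0866),'step',g(248,188,.0806))
print('slot inner near',g(232,142,.064),g(272,142,.064),'bezel near',g(196,108,.064),g(310,108,.064))
print('bezel lower sides',g(199,380,.064),g(308,380,.064),'slide low',g(235,260,.0866),g(264,260,.0866))
```

```text
slide end body [0.6251 0.1472] step [0.6233 0.1472]
slot inner near [0.6272 0.1501] [0.627  0.1428] bezel near [0.6338 0.1563] [0.6331 0.1357]
bezel lower sides [0.5799 0.1584] [0.5792 0.1372] slide low [0.6125 0.1498] [0.6124 0.1449]
```

Call:
{"op": "send_rows", "data": {"series": [{"hand": 0.5,"translation": [0,-0.06,-0.6],"rot": [0,0,0]},{"hand": 0.5,"translation": [0,0,-0.6],"rot": [0,0,0]},{"hand": 0.5,"translation": [0,0,-0.6],"rot": [0,0,0]},{"hand": 0.5,"translation": [0,0,-0.5],"rot": [0,0,0]},{"hand": 0.5,"translation": [0,0,0],"rot": [0,0,0]}]}}

```text
t: 7.08
ee_pos: [0.6074, 0.1447, 0.1379]
tcp_rot: [-0.0, -0.694, 0.72, -0.0]
wrist_force: [1.4, -0.0, 0.2]
opening: 0.113
```

```bash
python3 snap.py wrist w8
python3 - <<'E'
import cv2,numpy as np
a=cv2.imread('pics/w8.png')[150:290,265:385];a=np.clip(255*(a/255.)**.6,0,255).astype('uint8')
cv2.imwrite('pics/w8c.png',cv2.resize(a,None,fx=4.2,fy=4.2,interpolation=2))
E
```

```text
t 7.08 pos [0.6074 0.1447 0.1379] yaw x -92.08 z [-1.e-04 -3.e-04 -1.e+00] F [ 1.43 -0.01  0.24] T [ 0.01 -0.29  0.02] open 0.113 j [-0.89  0.58  0.76  1.85 -0.5   0.91 -1.5 ]
```

View pics/w8c.png

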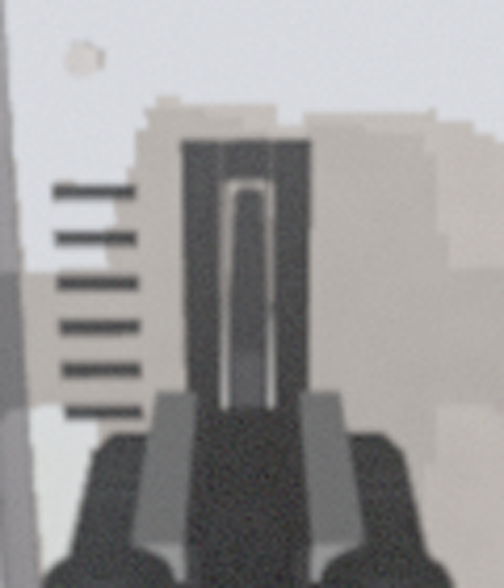

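Call:
{"op": "send_rows", "data": {"series": [{"hand": 0.5,"translation": [0,0,-0.7],"rot": [0,0,0]},{"hand": 0.5,"translation": [0,0,-0.7],"rot": [0,0,0]},{"hand": 0.5,"translation": [0,0,-0.7],"rot": [0,0,0]},{"hand": 0.5,"translation": [0,0,-0.7],"rot": [0,0,0]},{"hand": 0.5,"translation": [0,0,-0.7],"rot": [0,0,0]},{"hand": 0.5,"translation": [0,0,-0.5],"rot": [0,0,0]},{"hand": 0.5,"translation": [0,0,0],"rot": [0,0,0]}]}}

```text
t: 8.0
ee_pos: [0.6074, 0.1447, 0.0979]
tcp_rot: [-0.0, -0.694, 0.72, -0.0]
wrist_force: [2.5, 0.7, -2.6]
opening: 0.113
```

Call:
{"op": "send_rows", "data": {"series": [{"hand": 0.5,"translation": [0,0,-0.2],"rot": [0,0,0]},{"hand": 0.5,"translation": [0,0,-0.1],"rot": [0,0,0]},{"hand": 0.5,"translation": [0,0,0],"rot": [0,0,0]}]}}

```text
t: 8.38
ee_pos: [0.6077, 0.1449, 0.0961]
tcp_rot: [0.0, -0.694, 0.72, 0.0]
wrist_force: [-1.0, -0.2, 10.2]
opening: 0.107
```

Call:
{"op": "send_rows", "data": {"series": [{"hand": 3.5,"translation": [0,0,0],"rot": [0,0,0]},{"hand": 3.5,"translation": [0,0,0],"rot": [0,0,0]},{"hand": 3.5,"translation": [0,0,0],"rot": [0,0,0]},{"hand": 3.5,"translation": [0,0,3],"rot": [0,0,0]},{"hand": 3.5,"translation": [0,0,5],"rot": [0,0,0]},{"hand": 8.54,"translation": [-2,0,5],"rot": [0,0,0]},{"hand": 8.54,"translation": [-2.5,-3,2],"rot": [0,0,0]},{"hand": 8.54,"translation": [-2.5,-3,0],"rot": [0,0,0]}]}}

```text
t: 9.38
ee_pos: [0.5372, 0.0843, 0.2466]
tcp_rot: [0.001, -0.694, 0.72, -0.0]
wrist_force: [-0.3, 0.1, -0.7]
opening: 0.997
```

```bash
python3 snap.py wrist w9;python3 snap.py wrist w9; python3 snap.py scene s9
python3 - <<'E'
import cv2
a=cv2.imread('pics/s9.png');cv2.imwrite('pics/s9c.png',cv2.resize(a[170:300,170:370],None,fx=4,fy=4,interpolation=2))
E
```

```text
t 9.38 pos [0.5372 0.0843 0.2466] yaw x -92.04 z [ 0.0019  0.0012 -1.    ] F [-0.26  0.14 -0.66] T [-0.04 -0.09 -0.01] open 0.997 j [-1.04  0.3   0.93  1.94 -0.28  1.03 -1.58]
t 9.43 pos [0.5341 0.0796 0.2457] yaw x -92.3 z [-9.e-04  1.e-03 -1.e+00] F [-0.1  -7.07 -1.23] T [-0.38  0.04  0.02] open 0.999 j [-1.04  0.3   0.94  1.95 -0.28  1.03 -1.58]
t 9.47 pos [0.5353 0.0817 0.2457] yaw x -92.28 z [-7.0e-04  1.7e-03 -1.0e+00] F [ 0.84 -0.15 -0.92] T [-0.01  0.03  0.04] open 0.995 j [-1.04  0.3   0.94  1.95 -0.28  1.03 -1.58]
```

View pics/w9.png

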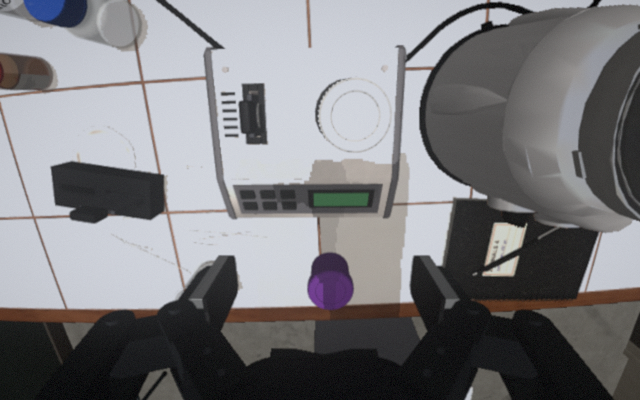

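View pics/s9c.png

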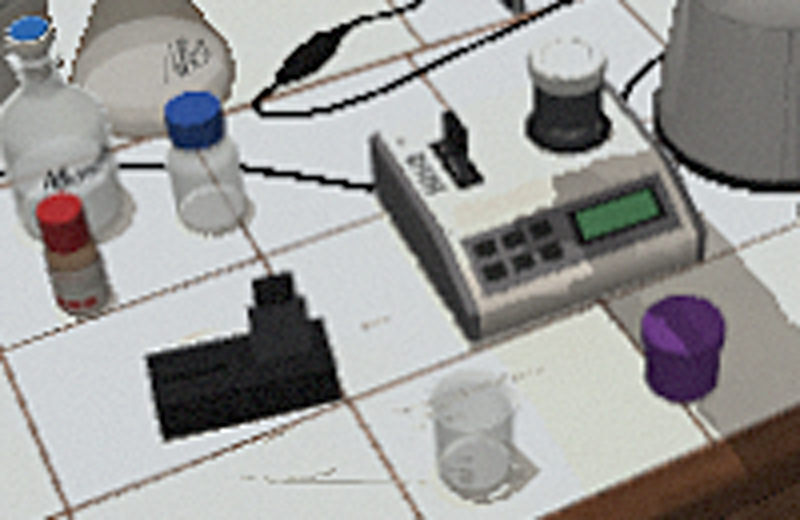

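Run:
```python
import pickle
from h import *
from workcell import get_calibration
st,c=pickle.load(open('pics/w9.pkl','rb'))
a=cv2.imread('pics/w9.png');b=cv2.resize(a[70:160,300:410],None,fx=6,fy=6,interpolation=2)
g=cv2.cvtColor(a,cv2.COLOR_BGR2GRAY)
cv2.imwrite('pics/w9k.png',b)
t=get_calibration('top')
for u,v,z in((338,195,.05),(360,165,.3),(404,165,.3),(372,185,.15)): print(onz(t,u,v,z).round(3))
```

```text
[ 0.575 -0.038  0.05 ]
[ 0.623 -0.087  0.3  ]
[ 0.623 -0.207  0.3  ]
[ 0.592 -0.137  0.15 ]
```

View pics/w9k.png

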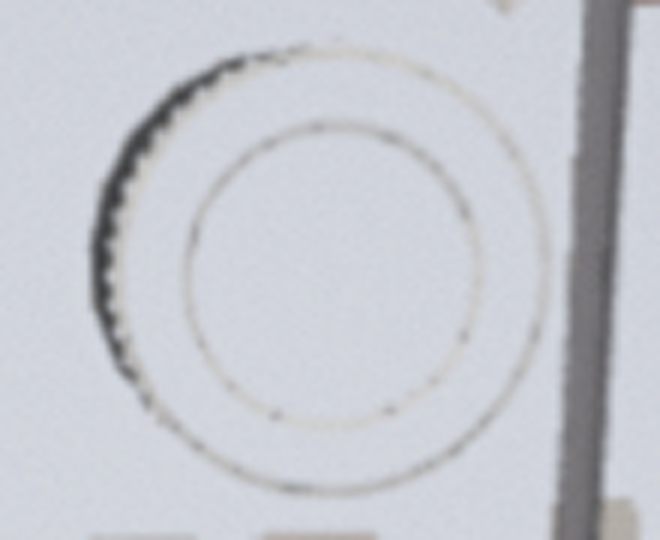

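```bash
python3 - <<'E'
import pickle
from h import *
st,c=pickle.load(open('pics/w9.pkl','rb'));print(onz(c,355.2,115.4,.134).round(4),st['ee_pos'])
E
python3 chk.py
```

```text
[0.6023 0.0549 0.134 ] [0.5340736  0.07960152 0.24570578]
9.525 [0.5364 0.0837 0.2457] [0.6142 0.0823 0.3716] [-0.0018 -0.0778 -0.1259] [-0.0014  0.3054  0.9522]
9.525 [0.5364 0.0837 0.2457] [0.6142 0.0823 0.3716] [-0.0018 -0.0778 -0.1259] [-0.0014  0.3054  0.9522]
```

Call:
{"op": "send_rows", "data": {"series": [{"hand": 8.54,"translation": [0.75,-0.35,-0.4],"rot": [0,0,10.2]},{"hand": 8.54,"translation": [0.75,-0.35,-0.4],"rot": [0,0,10.2]},{"hand": 8.54,"translation": [0.75,-0.35,-0.4],"rot": [0,0,10.2]},{"hand": 8.54,"translation": [0.75,-0.35,-0.4],"rot": [0,0,10.2]},{"hand": 8.54,"translation": [0.75,-0.35,-0.4],"rot": [0,0,10.2]},{"hand": 8.54,"translation": [0.75,-0.35,-0.4],"rot": [0,0,10.2]},{"hand": 8.54,"translation": [0.75,-0.35,-0.4],"rot": [0,0,10.2]},{"hand": 8.54,"translation": [0.75,-0.35,-0.4],"rot": [0,0,10.2]}]}}

```text
t: 10.52
ee_pos: [0.5979, 0.0574, 0.2127]
tcp_rot: [0.0, 0.996, -0.088, -0.0]
wrist_force: [0.1, 1.0, 0.7]
opening: 0.999
```

Call:
{"op": "send_rows", "data": {"series": [{"hand": 8.54,"translation": [0.6,-0.2,-0.4],"rot": [0,0,5.4]},{"hand": 8.54,"translation": [0,0,0],"rot": [0,0,0]},{"hand": 8.54,"translation": [0,0,0],"rot": [0,0,0]},{"hand": 8.54,"translation": [0,0,0],"rot": [0,0,0]}]}}

```text
t: 11.02
ee_pos: [0.6033, 0.0552, 0.2094]
tcp_rot: [-0.0, 0.999, -0.045, -0.0]
wrist_force: [-0.0, 0.0, 0.0]
opening: 0.998
```

```bash
python3 snap.py wrist w10;python3 chk.py
```

```text
t 11.03 pos [0.6033 0.0552 0.2094] yaw x -5.13 z [-1.e-04  1.e-04 -1.e+00] F [-0.03  0.01  0.02] T [-0.   -0.05 -0.03] open 0.998 j [-0.61  0.39  0.53  1.83 -0.23  0.99 -0.07]
11.075 [0.6033 0.0552 0.2094] [0.6101 0.1346 0.3353] [-0.0003 -0.0797 -0.1259] [-0.001   0.3035  0.9528]
11.075 [0.6033 0.0552 0.2094] [0.6101 0.1346 0.3353] [-0.0003 -0.0797 -0.1259] [-0.001   0.3035  0.9528]
```

View pics/w10.png

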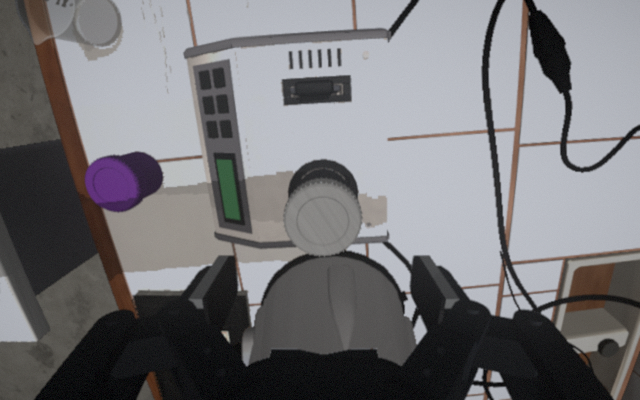

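Run:
```python
import pickle
from h import *
st,c=pickle.load(open('pics/w10.pkl','rb'))
a=cv2.imread('pics/w10.png');cv2.imwrite('pics/w10k.png',cv2.resize(a[150:290,220:430],None,fx=3.6,fy=3.6,interpolation=2))
for v in(214,216,218): print(onz(c,323,v,.134).round(4))
```

```text
[0.6028 0.0606 0.134 ]
[0.6027 0.0591 0.134 ]
[0.6026 0.0576 0.134 ]
```

View pics/w10k.png

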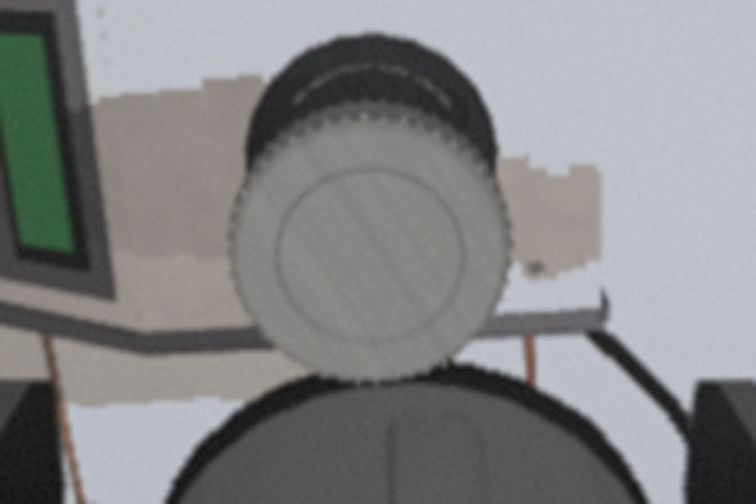

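Call:
{"op": "send_rows", "data": {"series": [{"hand": 8.54,"translation": [-0.1,-0.2,-3],"rot": [0,0,0]},{"hand": 8.54,"translation": [0,0,-3],"rot": [0,0,0]},{"hand": 8.54,"translation": [0,0,-2.9],"rot": [0,0,0]},{"hand": 8.54,"translation": [0,0,0],"rot": [0,0,0]},{"hand": 8.54,"translation": [0,0,0],"rot": [0,0,0]}]}}

```text
t: 11.7
ee_pos: [0.6029, 0.0528, 0.1214]
tcp_rot: [-0.0, 0.999, -0.044, 0.0]
wrist_force: [-0.3, -0.7, 1.0]
opening: 1.001
```

```bash
python3 snap.py wrist w11
```

```text
t 11.7 pos [0.6029 0.0528 0.1214] yaw x -5.09 z [ 1.e-03  1.e-04 -1.e+00] F [-0.26 -0.68  1.05] T [-0.07  0.02 -0.03] open 1.001 j [-0.56  0.49  0.48  1.9  -0.31  0.82 -0.01]
```

View pics/w11.png

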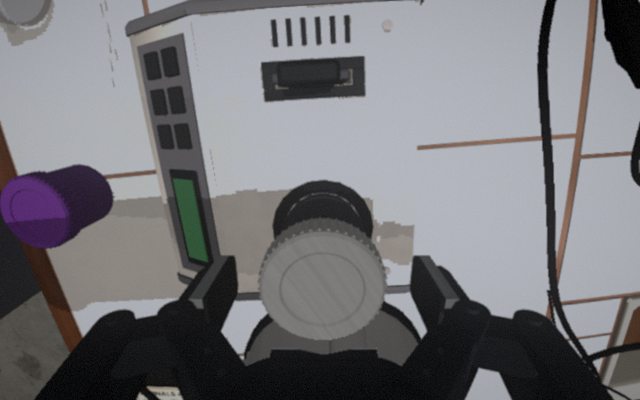

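Call:
{"op": "send_rows", "data": {"force": 30, "series": [{"hand": 8.54,"translation": [-0.06,0.03,0],"rot": [0,0,0]},{"hand": 5.0,"translation": [0,0,0],"rot": [0,0,0]},{"hand": 5.0,"translation": [0,0,0],"rot": [0,0,0]},{"hand": 5.0,"translation": [0,0,0],"rot": [0,0,0]},{"hand": 5.0,"translation": [0,0,0],"rot": [0,0,0]}]}}

```text
t: 12.38
ee_pos: [0.6019, 0.0532, 0.1207]
tcp_rot: [-0.0, 0.999, -0.044, 0.0]
wrist_force: [-1.4, 0.3, 6.8]
opening: 0.643
```

```bash
python3 snap.py wrist w12
```

```text
t 12.38 pos [0.6019 0.0532 0.1207] yaw x -5.07 z [ 2.e-04  3.e-04 -1.e+00] F [-1.42  0.3   6.84] T [0.06 0.46 0.02] open 0.643 j [-0.56  0.49  0.48  1.9  -0.31  0.82 -0.01]
```

View pics/w12.png

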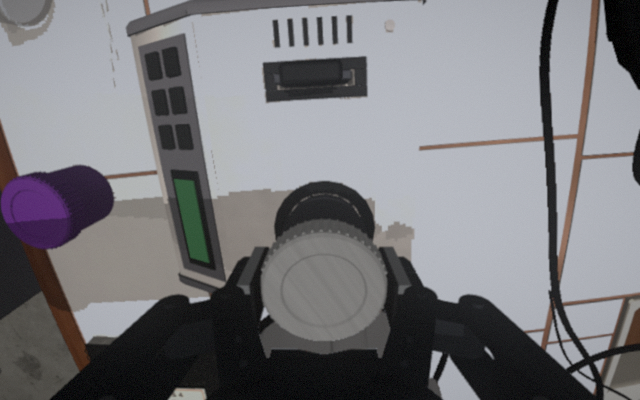

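Call:
{"op": "send_rows", "data": {"series": [{"hand": 5.0,"translation": [0,0,-0.05],"rot": [0,0,-5]},{"hand": 5.0,"translation": [0,0,-0.05],"rot": [0,0,-5]},{"hand": 5.0,"translation": [0,0,-0.05],"rot": [0,0,-5]},{"hand": 5.0,"translation": [0,0,0],"rot": [0,0,-4]},{"hand": 5.0,"translation": [0,0,0],"rot": [0,0,0]}]}}

```text
t: 13.05
ee_pos: [0.6031, 0.053, 0.1204]
tcp_rot: [-0.001, 0.978, -0.209, 0.001]
wrist_force: [-1.7, -0.7, 20.3]
opening: 0.641
```

Call:
{"op": "send_rows", "data": {"series": [{"hand": 5.0,"translation": [0,0,0],"rot": [0,0,-3]},{"hand": 5.0,"translation": [0,0,0],"rot": [0,0,-3]},{"hand": 5.0,"translation": [0,0,0],"rot": [0,0,0]}]}}

```text
t: 13.42
ee_pos: [0.6032, 0.053, 0.1204]
tcp_rot: [-0.001, 0.966, -0.26, 0.001]
wrist_force: [-1.3, -0.8, 18.5]
opening: 0.647
```

Call:
{"op": "send_rows", "data": {"series": [{"hand": 5.0,"translation": [0,0,0],"rot": [0,0,-3]},{"hand": 5.0,"translation": [0,0,0],"rot": [0,0,-3]},{"hand": 5.0,"translation": [0,0,0],"rot": [0,0,0]}]}}

```text
t: 13.8
ee_pos: [0.603, 0.053, 0.1199]
tcp_rot: [-0.001, 0.951, -0.31, 0.001]
wrist_force: [2.2, -1.0, 11.5]
opening: 0.649
```

Call:
{"op": "send_rows", "data": {"series": [{"hand": 5.0,"translation": [0,0,-0.05],"rot": [0,0,-3]},{"hand": 5.0,"translation": [0,0,0],"rot": [0,0,-2]},{"hand": 5.0,"translation": [0,0,0],"rot": [0,0,0]}]}}

```text
t: 14.18
ee_pos: [0.6019, 0.0531, 0.1184]
tcp_rot: [0.0, 0.936, -0.351, 0.0]
wrist_force: [0.6, -0.3, 2.3]
opening: 0.645
```

Call:
{"op": "send_rows", "data": {"series": [{"hand": 5.0,"translation": [0,0,-0.15],"rot": [0,0,0]},{"hand": 5.0,"translation": [0,0,-0.15],"rot": [0,0,0]},{"hand": 5.0,"translation": [0,0,0],"rot": [0,0,0]}]}}

```text
t: 14.55
ee_pos: [0.602, 0.0531, 0.1153]
tcp_rot: [-0.0, 0.937, -0.351, 0.0]
wrist_force: [2.7, 0.1, 0.0]
opening: 0.649
```

Call:
{"op": "send_rows", "data": {"force": 60, "series": [{"hand": 5.0,"translation": [0,0,-0.2],"rot": [0,0,0]},{"hand": 5.0,"translation": [0,0,-0.2],"rot": [0,0,0]},{"hand": 5.0,"translation": [0,0,0],"rot": [0,0,0]},{"hand": 5.0,"translation": [0,0,0],"rot": [0,0,0]}]}}

```text
t: 15.05
ee_pos: [0.602, 0.0531, 0.1112]
tcp_rot: [-0.0, 0.936, -0.351, 0.0]
wrist_force: [5.4, 0.5, -2.4]
opening: 0.638
```

Call:
{"op": "send_rows", "data": {"series": [{"hand": 5.0,"translation": [0,0,-0.2],"rot": [0,0,0]},{"hand": 5.0,"translation": [0,0,-0.2],"rot": [0,0,0]},{"hand": 5.0,"translation": [0,0,-0.1],"rot": [0,0,0]},{"hand": 5.0,"translation": [0,0,0],"rot": [0,0,0]}]}}

```text
t: 15.55
ee_pos: [0.6022, 0.0532, 0.1068]
tcp_rot: [-0.0, 0.936, -0.351, 0.0]
wrist_force: [2.7, 1.0, 8.1]
opening: 0.641
```

Call:
{"op": "send_rows", "data": {"series": [{"hand": 5.0,"translation": [0,0,-0.15],"rot": [0,0,0]},{"hand": 5.0,"translation": [0,0,-0.15],"rot": [0,0,0]},{"hand": 5.0,"translation": [0,0,0],"rot": [0,0,0]},{"hand": 5.0,"translation": [0,0,0],"rot": [0,0,0]}]}}

```text
t: 16.05
ee_pos: [0.6024, 0.0532, 0.105]
tcp_rot: [-0.001, 0.936, -0.351, 0.0]
wrist_force: [-5.1, 0.2, 31.5]
opening: 0.641
```

Call:
{"op": "send_rows", "data": {"series": [{"hand": 5.0,"translation": [0,0,0.05],"rot": [0,0,0]},{"hand": 5.0,"translation": [0,0,0],"rot": [0,0,0]},{"hand": 5.0,"translation": [0,0,0],"rot": [0,0,0]},{"hand": 5.0,"translation": [0,0,0],"rot": [0,0,0]}]}}

```text
t: 16.55
ee_pos: [0.6023, 0.0532, 0.1051]
tcp_rot: [-0.001, 0.936, -0.351, 0.0]
wrist_force: [-2.4, 0.7, 23.1]
opening: 0.63
```

```bash
python3 snap.py wrist w13; python3 snap.py scene s13
python3 - <<'E'
import cv2
a=cv2.imread('pics/s13.png');cv2.imwrite('pics/s13c.png',cv2.resize(a[170:300,170:370],None,fx=4,fy=4,interpolation=2))
E
```

```text
t 16.55 pos [0.6023 0.0532 0.1051] yaw x -41.08 z [ 0.0011  0.0012 -1.    ] F [-2.38  0.69 23.06] T [ 0.38  0.96 -0.31] open 0.63 j [-0.67  0.55  0.63  1.91 -0.44  0.81 -0.52]
t 16.6 pos [0.6024 0.0533 0.1051] yaw x -41.08 z [ 0.0012  0.0012 -1.    ] F [-3.15  1.51 23.88] T [ 0.43  0.91 -0.28] open 0.635 j [-0.67  0.55  0.63  1.91 -0.44  0.81 -0.52]
```

View pics/w13.png

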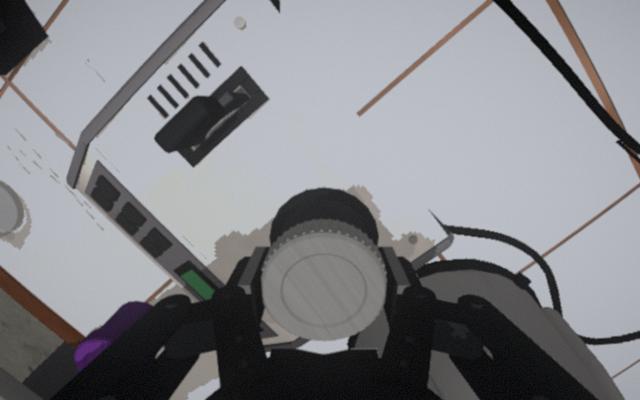

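View pics/s13c.png

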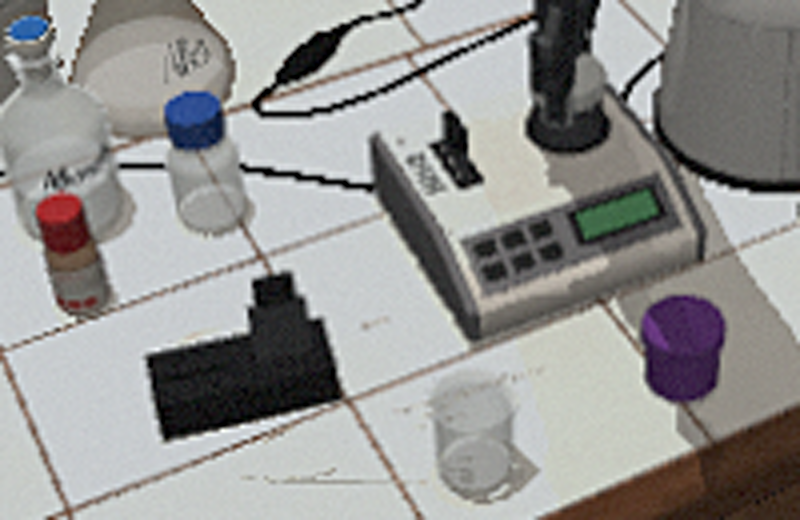

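```bash
python3 -c "
from workcell import workorder
print(workorder.hand_in())"
```

```text
the job is handed in; nothing more can be done
None
```

I finished the job and handed it in at about 16.6 s, with the gripper still holding the collar down. `hand_in()` reported no verdict, so what follows rests on my own checks.

**Filter slide:** I took the windowed slide from the +y slot of the stand and lowered it into the photometer slot. It met the floor with about 10 N at the expected height (TCP 0.096 m), and I released it there. Later pictures show it upright and seated.

**Collar:** I turned it about 36° (0.63 rad) clockwise until the support force fell from about 20 N to 2 N, which meant the keyways had dropped over the pins. It then went down freely, met the spring at about 8 N, and reached a hard stop. Total travel was 15.7 mm against 16 mm nominal. I backed off slightly and ended with about 23 N downward push and a 60 N grip setting.

**Surroundings:** in the last picture the blank slide, beaker, vial bottle and blue-capped bottle look unmoved, and so does the purple look-alike collar beside the photometer.

**Disagreements and limits:**
- **Stand position:** the top camera put the stand about 8–10 mm off in y from the wrist camera. I used the wrist camera.
- **Wrist camera:** its calibration was about 1.7 mm off in y from the robot's own readings. I corrected for that and checked the slot alignment visually before inserting.
- **Interlock:** I could not read the ring directly. That it is fully pressed is inferred from the travel and force.

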